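# Load a board into the sawing jig

## Task

Load the green sawing jig: lay the pale board with the black painted band flat on the jig's bed and slide its bare end under the overhanging metal lip until it is fully home against the back of the pocket. Once it is home, swing the steel stop bar by its orange knob all the way round, to its end stop behind the board, and let go. Leave the other things on the bench where they are.

Things in the scene. Friction and masses are not known exactly. Their poses are not given: they have to be found in the camera images.
- board_center (a point): Centre of the loose pale wooden board (180 long x 60 wide x 18 thick, lies flat, about 0.13 kg). Its x axis runs along the length towards the bare end (the end that goes under the lip), y across the width, z up. A black band 45 mm wide is painted all round it, centred 60 mm from the centre towards the other end (-x).
- board_bare_end (a point): Middle of the board's bare end face, 90 mm along +x from board_center, 9 mm up.
- jig: Green-based sawing jig fixed to the bench; its place and yaw vary. Origin: underside, on the centreline, at the mouth of the pocket; x = the way the board slides in, z up. Base plate 12 mm thick, its top is the bed: x -260 to +70, y -110 to +60 mm. A thin yellow line across the bed at x = -130 marks where the board's painted end lies when home.
- pocket_mouth (a point): Centre of the mouth of the undercut pocket, 23 mm above the bench over the jig's origin, jig axes. Dark wooden cheeks (inner faces y = +/-32.5, flared wider from x = 0 out to -20), back wall face at x = 50, aluminium lip plate over all (x 2 to 70, y +/-50): underside 34, top 46 mm above the bench. Closed on top: the board enters only along +x.
- jig_seat (a point): Where board_center must be when the board is home: in the jig's frame 40 mm before the pocket mouth (x = -40, y = 0), 21 mm above the bench. Same axes as the jig.
- stop_bar (a joint): Angle of the steel stop bar (rad): 0 = bar points along the jig's -x, away from the pocket; grows clockwise seen from above; 1.571 = end stop, bar across the bed along the jig's +y behind the board, its face at jig x = -135 (5 mm behind a board that is home). Starts open, -0.35 to 0.1. Light friction (under 1 N at the knob); stays where left.
- stop_pivot (a point): Pivot axis of the stop bar, at jig x = -145, y = -80 mm, 21 mm above the bench, half-way up the bar. The bar is 20 mm wide, 14 mm thick (14 to 28 mm above the bench) and reaches 105 mm from the pivot.
- knob (a point): Grip point of the upright orange knob on the stop bar: a round post, 24 mm in diameter, from 28 to 83 mm above the bench, 90 mm from the pivot; this point is on its axis, 55.5 mm above the bench.
- offcut: Bystander: a red painted offcut, 140 x 50 x 18 mm, lying flat; origin under its centre. It may lie in either of the two places where the boards lie.
- paint_tin: Bystander: tin of black paint with a bright lid, 84 mm diameter, 100 high; origin at the bottom centre.
- glue: Bystander: white glue bottle, 60 mm diameter, 170 high; origin at the bottom centre.
- screw_jar: Bystander: jar with blue lid, 72 mm diameter, 90 high; origin at the bottom centre.
- mug: Bystander: blue mug, 80 mm diameter, 95 high; origin at the bottom centre.
- screwdriver: Bystander: screwdriver lying flat, handle to its -x.
- wrench: Bystander: wrench lying flat, handle to its -x.
- jigsaw: Bystander: yellow jigsaw standing on its shoe, about 200 long x 75 wide x 175 high; origin under its centre.
- board: The same board; origin under its centre, axes as board_center.

How it is judged:
On the way, in this order (a step that is already met when the one before it is completed fails the run):
1. the board lies flat on the bed, bare end under the lip, fully home in the pocket, with the stop bar still open (x of board_center in the frame of jig_seat between -0.006 and 0.003 m and y of board_center in the frame of jig_seat between -0.006 and 0.006 m and z of board_center in the frame of jig_seat between -0.003 and 0.004 m and angle between the x axis of board_center and the x axis of jig_seat, either way round below 0.07 rad and angle between board_center's own z axis and vertical below 0.06 rad and x of board_bare_end in the frame of jig_seat above 0.05 m and value of joint stop_bar below 1.2 rad), for 0.2 s.
2. the stop bar is swung to its end stop behind the board (value of joint stop_bar above 1.45 rad), for 0.2 s.
At the end, for the whole second after the job is handed in: The board rests flat on the bed with its bare end under the lip, within 6 mm of home along the jig and 6 mm across, aligned within 0.07 rad, and the stop bar is shut (above 1.45 rad); the board is at rest (x of board_center in the frame of jig_seat between -0.006 and 0.003 m and y of board_center in the frame of jig_seat between -0.006 and 0.006 m and z of board_center in the frame of jig_seat between -0.003 and 0.004 m and angle between the x axis of board_center and the x axis of jig_seat, either way round below 0.07 rad and angle between board_center's own z axis and vertical below 0.06 rad and x of board_bare_end in the frame of jig_seat above 0.05 m and value of joint stop_bar above 1.45 rad and linear speed of board below 0.02 m/s); the robot touches nothing.
It fails at once if another thing on the bench (offcut, tin, glue, jar, mug, screwdriver, wrench, jigsaw) is moved more than 40 mm (distance of any of offcut, paint_tin, glue, screw_jar, mug, screwdriver, wrench, jigsaw from where it was at the start of the episode above 0.04 m).
It also fails if it takes over 59 s, if anything falls off the work surface, if the arm or the gripper's body presses on something with over 40 N, if the wrist force passes 120 N, or if a joint passes its speed limit or range.

## Robot

A 7-joint arm with a two-finger parallel gripper is mounted at the origin on the work surface. World frame = base frame: x ahead of the robot, y to its left, z up, the work surface at z = 0. Lengths are in m, angles in rad, forces in N, time in s.
With the tool pointing down it reaches from about 0.425 to 0.95 m from the base axis. Payload 4.7 kg.
Tool frame: the origin (TCP) lies on the centre line of the jaws, within the pads' length; the fingertips stand robot.nose_length ahead of it and the grasp point (between the pads) lies 8 mm behind it (robot.nose_length is the distance from the TCP to the fingertips, in m); z points along the fingers, y is the line along which they close (so a half turn about z gives the same grasp; the last joint's range is limited). The gripper opens to 85 mm and grips with 20 to 120 N. Pads are 22 mm wide; open, the fingers measure 114 mm over their backs; the gripper's body (76 mm by 85 mm) begins 54 mm behind the grasp point. The pads swing forward as they close: fully open they stand 13 mm farther back than shut.
Start: joints at [-1.187, 0.469, -0.049, 1.532, 0.024, 1.141, -0.082], TCP at [0.271, 0.618, 0.242] pointing down, gripper open.
Joint ranges: [-2.59, 2.59], [-0.33, 1.99], [-1.39, 1.29], [0.1, 2.45], [-1.04, 4.18], [0.21, 1.99], [-2.66, 2.66]. Speed limits (rad/s): [2.57, 2.57, 3.14, 3.14, 3.14, 3.14, 3.14].

## Interface

Orientations are given as [roll, pitch, yaw] about the fixed x, y, z axes, in that order (R = Rz(yaw) Ry(pitch) Rx(roll)).
In Python, from plant import robot gives the robot as it stands. Calls block until the motion is done:
- robot.goto(position, orientation): joint-space move of the TCP to a pose.
- robot.move_straight(position, vel=0.15, attitude=None, contact_N=None): straight line of the TCP; attitude=None keeps the orientation; vel is the mean speed in m/s. With contact_N (N) it stops when the force on the tool has changed by that much, and returns True; else False.
- robot.move_joints(angles): joint-space move.
- robot.grip(opening, strength=None): opening from 0.0 (shut) to 1.0 (fully open); strength is the grip in N (None keeps the last); returns when the fingers have stopped.
- robot.sleep(seconds).
- robot.inverse_kinematics(position, orientation): joint angles nearest the present ones, or None.
- robot.sense(): the state.
- robot.grab_frame(name): name is "scene" or "top"; returns a dict with "image" (400x640x3 uint8, red, green, blue), "range_z" (400x640 float32, m along the optical axis (not along the pixel's ray), 0 where there is no reading), "fx", "fy", "cx", "cy" (pixels), "R" (3x3) and "t" (3): a world point X has camera coordinates R X + t. Camera axes: x right, y down, z forward; pixel columns grow to the right and rows downward; lengths in m; the calibration is good to about 2 mm. A picture is of the moment at which its call begins.
A pose or a line that the arm cannot do raises robot.IKError and nothing moves.
- robot.close_job(): hands the job in; it is judged then, once.
The state is a dict: "t": time; "joint_pos": joint angles; "joint_velocities": joint speeds; "effort": joint torques, N m; "tcp_pos": TCP position; "tcp_rot": TCP orientation; "wrist_force": force on the tool from outside, world axes, zero at the start; "torque": the same for the moment, N m; "opening": opening from 0.0 (shut) to 1.0 (fully open); "gripper_force": force on a finger pad.
Only numpy, scipy, OpenCV 4.12 (cv2) and the standard library are available. Lean on these libraries where they do the work, as an engineer would, in place of code of your own. Each camera call takes 0.05 s, during which the arm holds its last target. There are 200 camera calls.

## Working session

There is one attempt and no reset: what is moved stays moved. The work goes in short steps, each a Python script; the robot and the scene stay as the last script left them, time stands still between calls to the robot, and variables do not carry over. Pictures are saved under pics/ and viewed, at most 10 in all, crops included, and the job is handed in when it is done.

```bash
ls; mkdir -p pics; python3 - <<'E'
from plant import robot
import cv2,numpy as np
for n in("top","scene"):
    f=robot.grab_frame(n); np.savez(f"pics/{n}0.npz",**f); cv2.imwrite(f"pics/{n}0.png",f["image"][:,:,::-1])
    print(n,f["fx"],f["cx"],f["cy"],(-f["R"].T@f["t"]).round(3),f["R"].round(3).tolist())
print(robot.nose_length,robot.sense())
E
```

```text
pics
top 487.64209228262297 319.43582346569497 200.75001971633475 [0.375 0.067 1.646] [[-0.016, -1.0, 0.009], [-0.996, 0.016, -0.083], [0.083, -0.011, -0.997]]
scene 395.7203661490432 315.2794653434542 195.22883352242005 [0.813 0.631 1.009] [[-0.881, 0.473, 0.01], [0.386, 0.731, -0.563], [-0.274, -0.492, -0.826]]
0.011 {'t': 0.1, 'joint_pos': array([-1.18690726,  0.46937308, -0.04858555,  1.53357451,  0.02408029,
        1.14096731, -0.08232022]), 'joint_velocities': array([-0.00045971, -0.00155242, -0.0011999 , -0.0013843 ,  0.00163189,
       -0.00119245, -0.00256761]), 'effort': array([ 1.21551282e-03, -5.11517072e+01, -4.65332321e-02, -2.38393468e+01,
        1.08580021e-02,  4.31505614e-03,  4.57403459e-06]), 'tcp_pos': array([0.27057403, 0.61785493, 0.24135799]), 'tcp_rot': array([-3.13985557e+00,  4.53584462e-05,  2.72879581e+00]), 'wrist_force': array([-0.84745683, -0.17291946,  0.60674891]), 'torque': array([ 0.01379001, -0.00425666,  0.04657041]), 'gripper_force': 0.0, 'opening': 1.002036204490106}
```

View pics/top0.png

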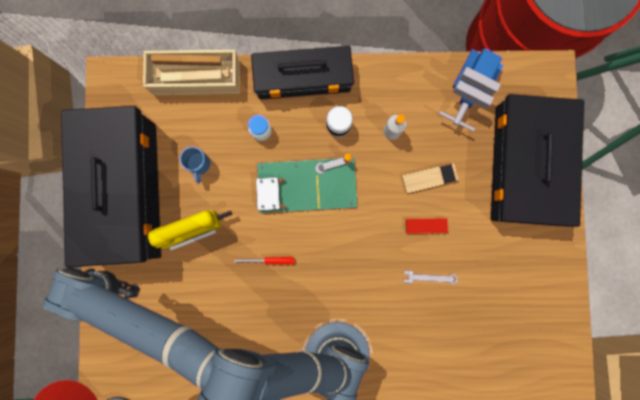

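View pics/scene0.png

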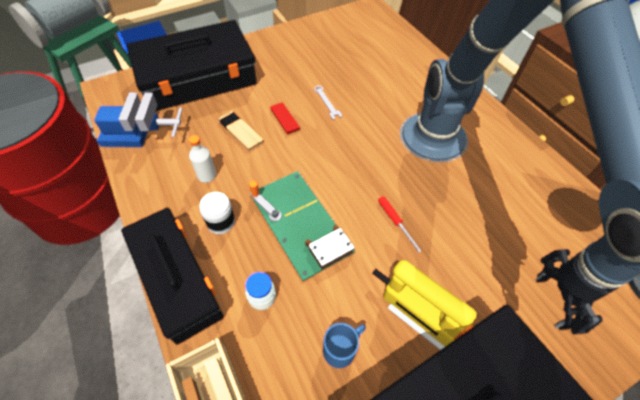

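The top view shows the board at about (430,178), with its black band on the right (449,173) and bare end on the left. The jig is at (257–357, 158–212) with the lip at (268,194), so its +x runs left in the image. The bar pivot is at (320,168) and the knob at (348,159). The scene view agrees, and the red offcut is at (427,226).

Next I rectify both cameras onto known-height planes and fit rectangles.

```bash
cat >h.py <<'E'
import numpy as np,cv2
X0,Y0,X1,Y1=0.25,-0.55,0.80,0.35   # rectified: col=(x-X0)*1000,row=(y-Y0)*1000
def rect(f,h):
    K=np.array([[f["fx"],0,f["cx"]],[0,f["fy"],f["cy"]],[0,0,1]])
    P=K@np.c_[f["R"],f["t"]]
    H=P@np.array([[.001,0,X0],[0,.001,Y0],[0,0,h],[0,0,1]])
    return cv2.warpPerspective(f["image"],H,(550,900),flags=cv2.INTER_LINEAR|cv2.WARP_INVERSE_MAP)
def world(f):
    z=f["range_z"];v,u=np.indices(z.shape)
    c=np.stack([(u-f["cx"])/f["fx"]*z,(v-f["cy"])/f["fy"]*z,z],-1)
    return (c-f["t"])@f["R"]
def blob(m):
    n,l,s,c=cv2.connectedComponentsWithStats(m.astype(np.uint8)); i=1+np.argmax(s[1:,4]); return l==i
def mar(m):
    v,u=np.nonzero(m); r=cv2.minAreaRect(np.c_[u,v].astype(np.float32))
    b=cv2.boxPoints(r)/1000+[X0,Y0]
    return b.mean(0),b,(r[1][0]+1,r[1][1]+1)
E
python3 - <<'E'
from h import *
for n in("top","scene"):
    f=dict(np.load(f"pics/{n}0.npz")); 
    W=world(f)
    out=[]
    for h,name in((.018,'board'),(.012,'jig'),(.046,'lip'),(.083,'knob'),(.018,'off')):
        im=rect(f,h); hsv=cv2.cvtColor(im,cv2.COLOR_RGB2HSV); H,S,V=[hsv[...,i].astype(int) for i in range(3)]
        if name=='jig': m=(H>60)&(H<90)&(S>100)
        elif name=='lip': m=(S<40)&(V>170); m[:500]=0 
        elif name=='knob': m=(H>8)&(H<18)&(S>200)&(V>190); m[:400]=0
        elif name=='off': m=((H<6)|(H>174))&(S>190); m[400:]=0
        else:
            out.append(im); continue
        m=blob(m); c,b,s=mar(m); print(n,name,c.round(4),np.round(s),b.round(3).tolist())
        if name=='jig': out.append(im)
    cv2.imwrite(f"pics/{n}_rect.png",cv2.hconcat([cv2.rotate(o,cv2.ROTATE_90_COUNTERCLOCKWISE)[:, :800] for o in out[:1]])[:,:,::-1][:550])
E
```

```text
top jig [0.5625 0.1545] [158. 192.] [[0.48, 0.247], [0.488, 0.056], [0.645, 0.062], [0.637, 0.253]]
top lip [0.536  0.2209] [107.  73.] [[0.482, 0.254], [0.485, 0.183], [0.591, 0.187], [0.588, 0.259]]
top knob [ 0.639  -0.0478] [ 3. 14.] [[0.634, -0.044], [0.642, -0.054], [0.644, -0.052], [0.636, -0.042]]
top off [ 0.422 -0.306] [137.  47.] [[0.399, -0.374], [0.445, -0.374], [0.445, -0.238], [0.399, -0.238]]
scene jig [0.5657 0.0954] [164. 324.] [[0.477, 0.253], [0.492, -0.07], [0.654, -0.062], [0.64, 0.26]]
scene lip [0.5346 0.2229] [106.  76.] [[0.481, 0.258], [0.484, 0.183], [0.589, 0.188], [0.585, 0.263]]
scene knob [ 0.6522 -0.0188] [34. 20.] [[0.638, -0.031], [0.656, -0.037], [0.666, -0.006], [0.648, -0.0]]
scene off [ 0.4235 -0.3   ] [147.  52.] [[0.398, -0.373], [0.449, -0.373], [0.449, -0.227], [0.398, -0.227]]
```

View pics/top_rect.png

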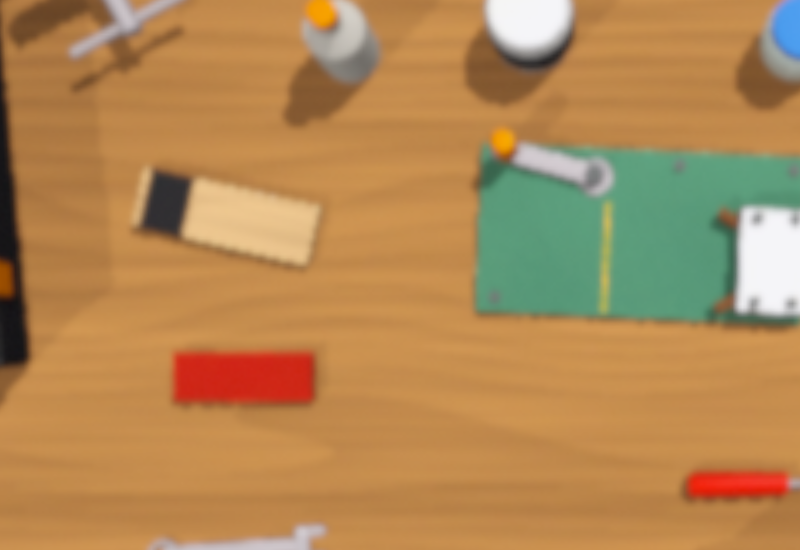

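View pics/scene_rect.png

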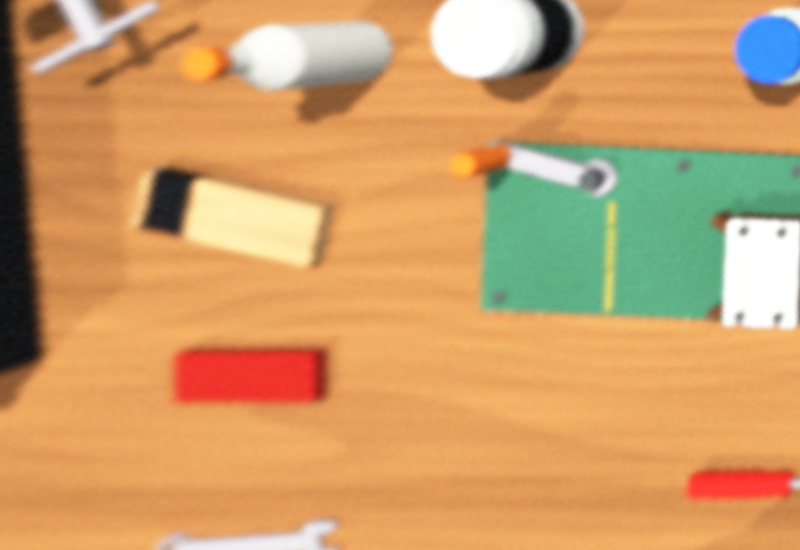

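Both views agree, and the sizes match: board 178×63, lip 107×73, knob 90 mm from the pivot.

| Item | World position | Yaw or angle |
|---|---|---|
| Board centre | (0.583, -0.324) | 1.78 |
| Jig origin | (0.537, 0.186) | 1.616 |
| Stop bar | – | about -0.21 rad |
| Tin | (0.749, -0.016) | – |

Next I grasp the board and carry it.

```bash
cat >>h.py <<'E'
JY=np.pi/2+np.radians(2.6); JO=np.array([.5371,.1859])
def J(x,y,z=None):
    c,s=np.cos(JY),np.sin(JY); p=JO+[c*x-s*y,s*x+c*y]
    return p if z is None else [*p,z]
def tojig(p):
    c,s=np.cos(JY),np.sin(JY); d=np.asarray(p)[:2]-JO; return np.array([c*d[0]+s*d[1],-s*d[0]+c*d[1]])
E
python3 - <<'E'
from plant import robot
from h import *
def st(k):
    s=robot.sense(); print(k,round(s["t"],1),s["tcp_pos"].round(4),s["tcp_rot"].round(3),round(s["opening"],3),round(s["gripper_force"],1),s["wrist_force"].round(1),s["joint_pos"].round(2))
for a in(0,-np.pi):
    for p,y in(([.586,-.3386,.15],1.78),(J(-145,0,150) if 0 else J(-.135,0,.12),JY)):
        print(a,robot.inverse_kinematics(p,[np.pi,0,y+a]))
Y=0 if robot.inverse_kinematics([.586,-.3386,.15],[np.pi,0,1.78]) is not None else -np.pi
robot.goto([.586,-.3386,.15],[np.pi,0,1.78+Y]); st("above")
print(robot.move_straight([.586,-.3386,.012],contact_N=10)); st("down")
robot.grip(0,40); st("grip")
robot.move_straight([.586,-.3386,.11]); st("lift")
f=robot.grab_frame("top"); cv2.imwrite("pics/lift.png",cv2.resize(f["image"][100:260,220:500],None,fx=2.5,fy=2.5)[:,:,::-1])
E
```

```text
0 [-0.15384862  0.75700246  0.99289596  1.65922555 -0.69427134  1.11756204
  1.24446389]
0 [-0.50294611  0.42397067  0.42492878  1.9820012  -0.24247508  0.78430548
  0.10694297]
-3.141592653589793 [-0.20181096  0.81996723  1.10729822  1.66171209 -0.78864639  1.17291934
 -1.82383059]
-3.141592653589793 [ 0.65985395  0.71991221 -1.17858275  1.91782913  0.77558511  1.05559902
  2.32893345]
above 3.6 [ 0.5866 -0.3377  0.1499] [ 3.141e+00 -1.000e-03  1.781e+00] 1.001 0.0 [ 0.4  0.5 -0.5] [-0.15  0.76  0.99  1.66 -0.69  1.12  1.24]
False
down 4.7 [ 0.5866 -0.3393  0.0131] [3.14e+00 2.00e-03 1.78e+00] 1.004 0.0 [-0.4 -0.2  0.6] [-0.08  0.9   0.86  1.73 -0.84  0.92  1.34]
grip 5.0 [ 0.5865 -0.3392  0.0133] [3.14e+00 1.00e-03 1.78e+00] 0.686 44.2 [-1.   0.9  5.3] [-0.08  0.9   0.86  1.73 -0.84  0.92  1.34]
lift 5.8 [ 0.5856 -0.3378  0.1089] [-3.141e+00 -2.000e-03  1.780e+00] 0.69 43.5 [-0.4 -0.5 -2.4] [-0.13  0.8   0.95  1.69 -0.73  1.06  1.27]
```

View pics/lift.png

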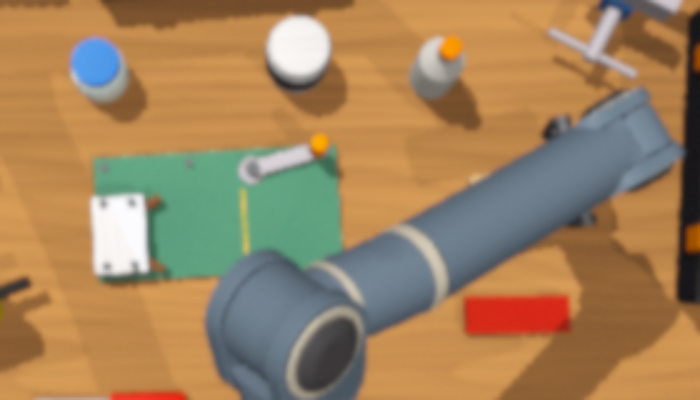

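The board is held (opening 0.69, about 59 mm). The picture shows the jig and bystanders unmoved. Next I carry it over, lower it onto the bed and slide it in.

```bash
cat >>h.py <<'E'
def st(robot,k):
    s=robot.sense(); print(k,round(s["t"],1),s["tcp_pos"].round(4),"jig",(tojig(s["tcp_pos"])*1000).round(1),s["tcp_rot"].round(3),round(s["opening"],3),round(s["gripper_force"],1),s["wrist_force"].round(1))
E
python3 - <<'E'
from plant import robot
from h import *
A=[np.pi,0,JY]
robot.goto(J(-.135,0,.10),A); st(robot,"over")
robot.move_straight(J(-.135,0,.04),attitude=A); 
print(robot.move_straight(J(-.135,0,.0235),vel=.03,contact_N=5)); st(robot,"bed")
z=robot.sense()["tcp_pos"][2]
robot.move_straight(J(-.135,0,z+.0015),vel=.03)
print(robot.move_straight(J(-.075,0,z+.0015),vel=.06,contact_N=12)); st(robot,"in")
print(robot.move_straight(J(-.045,0,z+.001),vel=.03,contact_N=12)); st(robot,"home?")
E
```

```text
over 7.4 [0.5438 0.0497 0.1003] jig [-136.4   -0.5] [3.141e+00 1.000e-03 1.614e+00] 0.691 43.5 [ 1.2 -0.4 -1.5]
True
bed 8.4 [0.5432 0.0513 0.0253] jig [-134.7   -0. ] [-3.141e+00 -1.000e-03  1.616e+00] 0.693 44.3 [-0.6  0.9  5.1]
False
in 9.8 [0.5405 0.1104 0.0268] jig [-75.6   0. ] [-3.14   0.     1.616] 0.688 43.5 [-0.3 -0.5 -0.4]
True
home? 10.6 [0.5389 0.1302 0.026 ] jig [-55.7   0.7] [-3.14   0.008  1.616] 0.687 43.5 [ 0.5 -0.7 -1.2]
```

```bash
python3 - <<'E'
from plant import robot
from h import *
A=[np.pi,0,JY]
print(robot.move_straight(J(-.045,0,.0255),vel=.03,contact_N=20,attitude=A)); st(robot,"push")
robot.grip(1.0); st(robot,"open")
p=tojig(robot.sense()["tcp_pos"])
robot.move_straight(J(p[0],p[1],.14)); st(robot,"up")
robot.goto(J(-.30,-.10,.2),A)
for n in("top","scene"):
    f=robot.grab_frame(n); np.savez(f"pics/{n}1.npz",**f)
    im=rect(f,.030)[420:900,200:450]
    cv2.imwrite(f"pics/{n}_home.png",cv2.resize(cv2.rotate(im,cv2.ROTATE_90_COUNTERCLOCKWISE),None,fx=1.6,fy=1.6)[:,:,::-1])
a,b=cv2.imread("pics/top_home.png"),cv2.imread("pics/scene_home.png"); cv2.imwrite("pics/home.png",np.vstack([a[:300],b[:300]]))
E
```

```text
True
push 10.9 [0.5383 0.1303 0.0256] jig [-55.6   1.3] [3.142 0.015 1.611] 0.691 43.7 [ 0.5 -1.9  1.2]
open 11.3 [0.5377 0.1302 0.0251] jig [-55.7   1.9] [-3.14   0.015  1.612] 1.003 0.0 [ 0.6 -0.7 -0.5]
up 12.2 [0.537  0.1303 0.1392] jig [-55.5   2.6] [-3.139  0.015  1.612] 0.999 0.0 [ 0.1 -0.8 -0.6]
```

View pics/home.png

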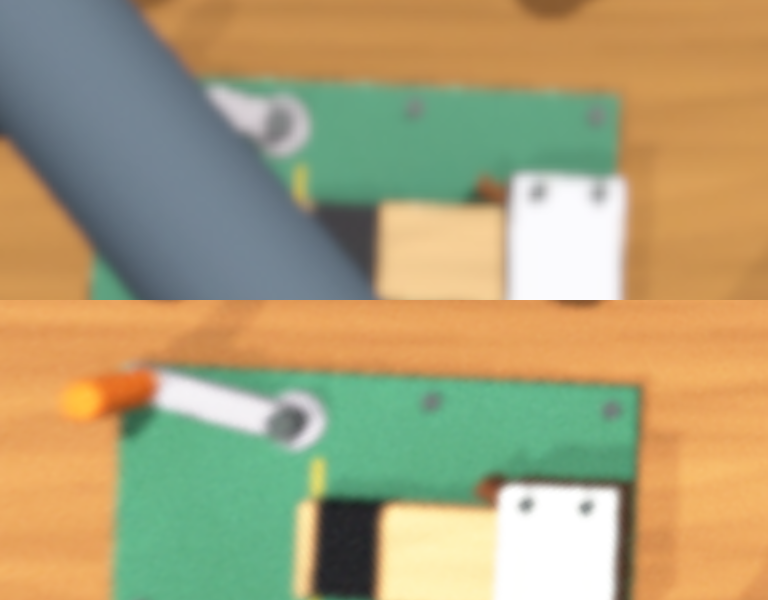

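The board lies under the lip with its painted end at about the yellow line. After parallax correction it is within 2 mm of home, inside tolerance, and it sits firm at 20 N. The bar is still open at about -0.21 rad. Next is the knob swing, with the closing axis along the bar to stay clear of the tin.

```bash
python3 - <<'E'
from plant import robot
from h import *
def W(a,z): return J(-.145-.09*np.cos(a),-.079+.09*np.sin(a),z),[np.pi,0,JY+np.pi/2-a]
print([None if (q:=robot.inverse_kinematics(*W(a,.05))) is None else q.round(2)[[0,2,6]] for a in(-.21,.7,1.57)])
robot.grip(.6,20)
p,o=W(-.21,.15); robot.goto(p,o); st(robot,"above")
print(robot.move_straight(W(-.21,.05)[0],attitude=o,contact_N=8)); st(robot,"down")
robot.grip(0,20); st(robot,"grip")
c=False
for a in np.linspace(-.21,1.6,13)[1:]:
    p,o=W(a,.05); c=robot.move_straight(p,vel=.08,attitude=o,contact_N=15)
    t=tojig(robot.sense()["tcp_pos"])-[-.145,-.079]
    st(robot,f"{a:.2f} {c} ang {np.arctan2(t[1],-t[0]):.3f} r {np.hypot(*t):.4f}")
    if c: break
E
```

```text
[array([-0.37,  0.53,  2.22]), array([-0.59,  0.78,  1.51]), array([-0.85,  0.98,  0.69])]
above 15.1 [ 0.6453 -0.043   0.1501] jig [-233.6  -97.7] [-3.141 -0.    -2.888] 0.604 0.0 [-1.  -0.7  1. ]
False
down 15.9 [ 0.646  -0.0428  0.0508] jig [-233.4  -98.5] [-3.141e+00  1.000e-03 -2.887e+00] 0.598 0.0 [-0.4 -0.2  0.4]
grip 16.3 [ 0.6462 -0.0427  0.0512] jig [-233.3  -98.6] [-3.141e+00  2.000e-03 -2.886e+00] 0.275 21.7 [-0.5 -0.7  4.3]
-0.06 False ang -0.071 r 0.0908 16.6 [ 0.6331 -0.0455  0.0512] jig [-235.6  -85.5] [-3.140e+00  3.000e-03 -3.038e+00] 0.272 22.0 [ 1.2 -1.6  4.8]
0.09 False ang 0.078 r 0.0911 16.9 [ 0.6196 -0.0464  0.0512] jig [-235.8  -71.9] [-3.140e+00  3.000e-03  3.095e+00] 0.276 22.1 [ 0.5 -3.3  6.8]
0.24 False ang 0.228 r 0.0913 17.2 [ 0.606  -0.0452  0.0512] jig [-234.   -58.3] [-3.140e+00  3.000e-03  2.943e+00] 0.269 22.1 [-0.1 -3.   5.2]
0.39 False ang 0.378 r 0.0916 17.5 [ 0.5927 -0.0419  0.0511] jig [-230.1  -45.2] [-3.140e+00  3.000e-03  2.792e+00] 0.273 22.2 [ 1.1 -3.7  7.2]
0.54 False ang 0.531 r 0.0918 17.9 [ 0.5797 -0.0365  0.0511] jig [-224.2  -32.5] 
[... 331 characters left out ...]
[-4.8 -4.9 11.6]
1.00 False ang 0.981 r 0.0922 18.8 [ 0.5484 -0.01    0.051 ] jig [-196.3   -2.4] [-3.139e+00  1.000e-03  2.189e+00] 0.274 22.8 [-4.4 -4.  12.9]
1.15 False ang 1.135 r 0.0923 19.1 [0.5408 0.0019 0.0509] jig [-184.     4.6] [-3.139  0.     2.038] 0.273 23.0 [-5.5 -3.8 14.7]
1.30 False ang 1.289 r 0.0922 19.4 [0.5353 0.015  0.0509] jig [-170.6    9.6] [-3.138e+00 -1.000e-03  1.888e+00] 0.278 23.2 [-6.5 -1.8 15.7]
1.45 False ang 1.446 r 0.0921 19.8 [0.5318 0.029  0.0507] jig [-156.5   12.4] [-3.137e+00 -1.000e-03  1.738e+00] 0.271 23.4 [-8.3 -0.7 16.5]
1.60 False ang 1.565 r 0.0920 20.1 [0.5307 0.0399 0.0505] jig [-145.5   13. ] [-3.139  0.004  1.585] 0.273 22.7 [-6.2 -5.6 11.6]
```

```bash
python3 - <<'E'
from plant import robot
from h import *
p=tojig(robot.sense()["tcp_pos"])
print(robot.move_straight(J(p[0]+.008,p[1],.05),vel=.03,contact_N=10)); st(robot,"push")
robot.grip(.6); robot.sleep(.2)
q=robot.sense()["tcp_pos"]; robot.move_straight([q[0],q[1],.17]); st(robot,"up")
robot.goto(J(-.35,.05,.25),[np.pi,0,JY])
f=robot.grab_frame("scene"); a=rect(f,.030)[400:900,150:450]
a=cv2.rotate(a,cv2.ROTATE_90_COUNTERCLOCKWISE); b=cv2.resize(f["image"],(500,312))
g=robot.grab_frame("top"); g=cv2.rotate(rect(g,.03)[400:900,150:450],cv2.ROTATE_90_COUNTERCLOCKWISE)
cv2.imwrite("pics/end.png",np.vstack([a,g])[:,:,::-1])
E
```

```text
True
push 20.3 [0.5307 0.0399 0.0506] jig [-145.5   13.1] [3.14  0.011 1.583] 0.276 21.6 [-0.  -1.8  1.5]
up 21.8 [0.53   0.0402 0.1693] jig [-145.3   13.7] [3.141 0.01  1.582] 0.601 0.0 [-0.   0.6  0.1]
```

View pics/end.png

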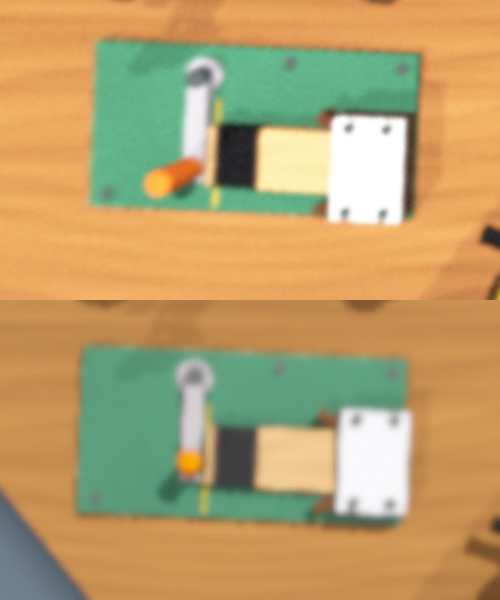

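The bar now lies across the bed at its stop, from (195,375) to (190,480) in the lower panel. The board is straight under the lip, within about 2 mm of home, and the gripper is clear.

```bash
python3 -c "
from plant import robot
print(robot.close_job(), robot.sense()['t'])"
```

```text
the job is handed in; nothing more can be done
the job is handed in; nothing more can be done
```

I handed the job in with the board lying flat under the lip, about 2 mm short of full home by the camera images (6 mm allowed), the stop bar swung to its end stop and released, and no bystander touched; the hand-in reply gave no verdict.

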